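# Snap the rolling pin into its sprung clip rack

## Robot

A 6-joint arm with a two-finger parallel gripper is mounted at the origin on the work surface. World frame = base frame: x ahead of the robot, y to its left, z up, the work surface at z = 0. Lengths are in m, angles in rad, forces in N, time in s.
With the tool pointing down it reaches from about 0.25 to 0.775 m from the base axis. Payload 4 kg.
Tool frame: the origin (TCP) lies at the centre of the arm's flange, where the gripper is bolted on; the fingertips stand ahead of it and the grasp point (between the pads) lies 180 mm ahead of it (robot.tcp_to_tips is the z of the fingertips in the tool frame, in m); z points along the fingers, y is the direction in which the jaws open and shut (so a half turn about z gives the same grasp; the last joint's range is limited). The gripper opens to 94 mm and grips with 3 to 60 N. Pads are 16 mm wide; open, the fingers measure 119 mm over their backs; the gripper's body (75 mm by 177 mm) begins 78 mm behind the grasp point.
Start: joints at [1.031, 0.087, 1.371, -0, 1.684, -0.103], TCP at [0.233, 0.498, 0.405] pointing down, gripper open.
Joint ranges: [-3.1, 3.1], [-0.76, 2.03], [0.27, 2.55], [-1.08, 4.22], [0.17, 2.65], [-2.57, 2.57]. Speed limits (rad/s): [2.79, 2.79, 3.14, 3.14, 3.14, 3.14].

## Interface

Orientations are given as [roll, pitch, yaw] about the fixed x, y, z axes, in that order (R = Rz(yaw) Ry(pitch) Rx(roll)).
In Python, from bench import robot gives the robot as it stands.
- The arm moves only by the tool move_arm, never from a script. Its argument "increments" is a list that holds one entry, the list of rows, each a list of 7 numbers: the opening, from 0 (shut) to 1 (fully open), then the shift along the tool's x, y, z as a fraction of full scale, then the turn, a rotation vector about the tool's x, y, z as a fraction of full scale. In form: [[[jaw, dx, dy, dz, rx, ry, rz], ...]]. A call has 1 to 8 rows; each row is the pose to reach, as a shift and turn from the pose commanded when the call began, along the tool's axes at that moment; what a row does not reach only later rows make up. Full scale, the value 1, is 0.1 m for a shift and pi/2 rad for a turn. A row lasts 1/12 s, in which the tool goes at most 41.7 mm and 7.16 degrees, less where a joint would pass 70% of its speed; a pose out of reach is approached as far as the arm can. A call with a number of a shift or a turn outside -1 to 1 is refused whole. A call with a gripper value outside its range is refused whole. The fingers move at their own pace and stop on an object; the grip force is fixed at half the most. Time passes only in rows, so rows that repeat a pose let the fingers close. It gives the time, the measured TCP pose, the force and the opening at its end, in the units of the state.
- robot.get_obs(): the state, without advancing time (a new reading comes with each control period).
- robot.snapshot(name): name is "side" or "top" or "wrist"; returns (picture, depth): 480x640x3 uint8, red, green, blue; 480x640 float32, m along the optical axis (not along the pixel's ray), 0 where there is no reading.
- robot.camera_params(name): a dict with "mtx" (3x3 intrinsics, pixels), "R" (3x3) and "t" (3): a world point X has camera coordinates R X + t. Camera axes: x right, y down, z forward; pixel columns grow to the right and rows downward; lengths in m; the calibration is good to about 2 mm. A picture is of the moment at which its call begins: read the wrist's pose just before it. camera_params takes no time and is no camera call; for the wrist camera it gives the pose at the moment of the call.
- robot.close_job(): hands the job in, once; it reports no verdict.
The state is a dict: "time": time; "joint_positions": joint angles; "qvel": joint speeds; "joint_torque": joint torques, N m; "tool_pos": TCP position; "ee_rot": TCP orientation; "wrist_force": force on the tool from outside, world axes, zero at the start; "wrist_torque": the same for the moment, N m; "width": finger opening in m.
Only numpy, scipy, OpenCV 4.12 (cv2) and the standard library are available. Lean on these libraries where they do the work, as an engineer would, in place of code of your own. Each camera call takes 0.05 s, during which the arm holds its last target.

## Task

Put the slim wooden rolling pin away in the red clip rack: press it down between the spring fingers until both clips snap around it, with its end still just short of the black end cup, stop pressing as soon as they have snapped, then slide it lengthwise until its end butts against the inside of the cup, and let go. The clip bar floats on springs and sinks as you press, so work by feel: do not drive the bar down onto its bottom stops, do not keep forcing it down once the pin is in, and do not ram the pin into the cup. Leave the tableware standing where it is.

Things in the scene. Friction and masses are not known exactly. Their poses are not given: they have to be found in the camera images.
- pin_center (a point): centre of the slim rolling pin: plain pale wooden dowel, 24 mm thick, 200 mm long, 50 to 85 g, both ends alike. Its x axis is the pin's long axis. It starts level in a brown wooden rest, axis 40 mm above the table, held at two blocks 68 mm either side of the rest's middle (cheeks reach 3 mm below the axis): the pin's middle 90 mm is free to grasp, with 22 mm of air under it.
- seat (a point): where the pin's centre must finally be; on the red clip bar, moves with it, 82 mm above the table when unloaded. x: along the bar towards the black end cup; y across; z up. Bar 250 x 34 x 10 mm, its top 28 mm below this point. Clips stand at x = -68 and +40 mm; between them the bar is bare, so a hand can hold the pin's middle there.
- clip_near (a point): the steel spring clip away from the cup, point on the seated pin's axis, axes as seat. 16 mm long along the bar, 32 mm wide: two upright spring fingers with round beads 9 mm above this point (gap 16 mm), flared tips 19 mm above it, over a rubber saddle. The pin meets the beads with its axis 19 mm above this point and must go down past them onto the saddle.
- clip_far (a point): the same kind of clip at the cup's side. Pressing the pin into both clips at once takes some 10 to 17 N in all (friction varies). At the snap the bar springs up around the pin and the force on the hand drops by 4 N or more; the pin then lies with its axis level with the seat point.
- cup_mouth (a point): centre of the mouth of the black end cup, 86 mm from the seat along its x, same axes: a socket 30 mm wide inside, 31 mm high, roofed (top 19 mm above the pin's axis), 14 mm deep, end wall at seat x = +100 mm. The roof stops the pin from being laid in from above: snap it in with its centre about 20 mm short of the seat, then slide it along x. Sliding in the clips takes 3 to 8 N.
- clip_bar (a joint): how far the clip bar has sunk on its springs, m: 0 unloaded, grows as it is pressed straight down, bottom stops at 0.033. It takes about 1 N to start and then 0.6 N per mm. Keep it less than 32 mm down while pressing the pin in, and let it up to less than 20 mm down once the pin has snapped in.
- end_cup: the end cup as a body; origin on the bar's underside at the bar's middle (38 mm under the seat), same axes. The cup is cushioned: pushed along x it gives about 1 mm per 6 N, 4 mm at most
- pin: the rolling pin as a whole, origin on its surface, 12 mm from its axis, half-way along
- bell: brass call bell on a wooden foot, 84 mm across, 56 mm high, origin under its centre; bystander
- sake_cup: small white cup, 48 mm across, 45 mm high, origin under its centre, between rack and rest; bystander
- tea_cup: blue tea cup, 72 mm across, 75 mm high, origin under its centre; bystander
- soy_bottle: amber soy bottle, 56 mm across, 140 mm high, origin under its centre; bystander
- rice_bowl: black bowl, 110 mm across, 60 mm high, origin under its centre; bystander
- side_dish: white small plate, 100 mm across, 25 mm high, origin under its centre; bystander
Things that resemble listed ones, but are neither listed nor needed, are in the scene too. There is more than one size of the pin; the job needs the largest.

How it is judged:
By the outcome, as a careful person would: the job done as asked, in the order asked, and still so for the second after the job is handed in, with the robot touching nothing.
It also fails if it takes over 62 s, if anything falls off the work surface, if the arm or the gripper's body presses on something with over 40 N, if the wrist force passes 120 N, or if a joint passes its speed limit or range.

## Working session

There is one attempt and no reset: what is moved stays moved. The work goes in short steps, Python scripts to look and compute and a tool call to move; the robot and the scene stay as the last step left them, time stands still between calls to the robot, and variables do not carry over. Pictures are saved under pics/ and viewed, and the job is handed in when it is done.

Besides the shell and the picture viewer there is one more tool, called after ">>>" by a JSON object that holds its "fn" and its "kwargs". move_arm: Moves the arm, as the interface text tells. Its arguments: {"type":"object","properties":{"increments":{"type":"array","items":{"type":"array","items":{"type":"array","items":{"type":"number","minimum":-1,"maximum":1}}}}},"required":["increments"]}

```bash
ls; mkdir -p pics
python3 - <<'E'
from bench import robot
import cv2,numpy as np
o=robot.get_obs(); print(o['time'],o['tool_pos'],o['ee_rot'],o['wrist_force'],o['width'],robot.tcp_to_tips)
for n in ['top','side']:
    p,d=robot.snapshot(n); cv2.imwrite(f'pics/{n}0.png',p[:,:,::-1]); np.save(f'pics/{n}0.npy',d)
    c=robot.camera_params(n); print(n,c); np.savez(f'pics/{n}cam.npz',**c)
E
```

```text
pics
0.0 [0.23261977 0.4982532  0.40349313] [-3.13938101e+00 -2.15367101e-04  2.70477791e+00] [ 0.2341168  -0.13626748 -0.14411941] 0.09395541605768652 0.1992
top {'mtx': array([[527.15113054,   0.        , 316.09065805],
       [  0.        , 527.15113054, 245.59580327],
       [  0.        ,   0.        ,   1.        ]]), 'R': array([[ 0.02190703, -0.99962619,  0.0163573 ],
       [-0.99609987, -0.02322264, -0.085122  ],
       [ 0.08547004, -0.01442873, -0.99623626]]), 't': array([-0.03534601,  0.57929689,  1.1359321 ])}
side {'mtx': array([[614.42704205,   0.        , 320.24092114],
       [  0.        , 614.42704205, 233.40264183],
       [  0.        ,   0.        ,   1.        ]]), 'R': array([[ 0.71261716, -0.7015214 ,  0.00667096],
       [-0.46138083, -0.47579916, -0.74882768],
       [ 0.52849268,  0.5305496 , -0.66273118]]), 't': array([-0.3921417 ,  0.31364519,  1.10387568])}
```

View pics/top0.png

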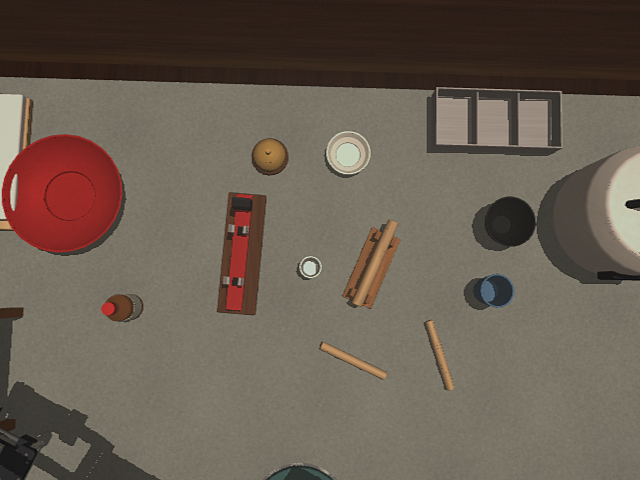

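View pics/side0.png

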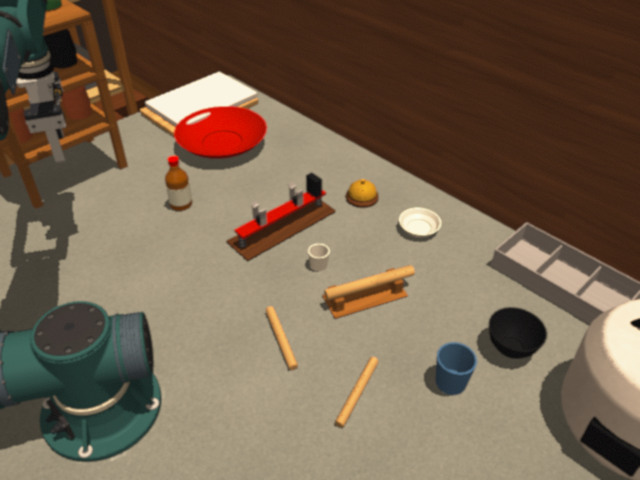

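Three dowels are visible in the top view: one in the brown rest at about (375,263), and loose ones at (353,360) and (439,354). The one in the rest is the longest and matches the description. I'll confirm it in an enlarged crop and measure the pin and rack.

```bash
cat > h.py <<'E'
import numpy as np,cv2
def cam(n):
    c=np.load(f'pics/{n}cam.npz'); return c['mtx'],c['R'],c['t']
def ray(c,uv,z):
    K,R,t=c; uv=np.atleast_2d(np.asarray(uv,float)); z=np.broadcast_to(z,(len(uv),))
    d=(np.c_[uv,np.ones(len(uv))]@np.linalg.inv(K).T)@R; o=-R.T@t
    return o+d*((z-o[2])/d[:,2])[:,None]
def deproj(c,uv,d):
    K,R,t=c; p=(np.c_[uv,np.ones(len(uv))]@np.linalg.inv(K).T)*np.asarray(d)[:,None]
    return (p-t)@R
def proj(c,X):
    K,R,t=c; p=(np.atleast_2d(X)@R.T+t)@K.T; return p[:,:2]/p[:,2:]
E
python3 - <<'E'
from h import *
im=cv2.imread('pics/top0.png'); d=np.load('pics/top0.npy'); c=cam('top')
a=cv2.resize(im[180:325,205:285],None,fx=4,fy=4,interpolation=cv2.INTER_CUBIC)
b=cv2.resize(im[205:350,330:450],None,fx=4,fy=4,interpolation=cv2.INTER_CUBIC)
cv2.imwrite('pics/crop1.png',np.hstack([a,b]))
hsv=cv2.cvtColor(im,cv2.COLOR_BGR2HSV)
# height map
v,u=np.mgrid[0:480,0:640]; P=deproj(c,np.c_[u.ravel(),v.ravel()],d.ravel()).reshape(480,640,3)
np.save('pics/P.npy',P)
print('table',np.median(P[330:345,200:300,2]))
for (uu,vv) in [(375,263),(353,360),(439,354)]: print(hsv[vv,uu],P[vv,uu])
m=(P[:,:,2]>.041)&(P[:,:,2]<.065); m[:, :335]=0; m[:,410:]=0; m[:210]=0;m[315:]=0
q=P[m]; print('n',len(q)); ce=q.mean(0); w,V=np.linalg.eigh(np.cov(q[:,:2].T)); ax=V[:,1]; s=(q[:,:2]-ce[:2])@ax
print(ce,ax,np.degrees(np.arctan2(ax[1],ax[0])),s.min(),s.max(),q[:,2].max(), ((q[:,:2]-ce[:2])@V[:,0]).min(),((q[:,:2]-ce[:2])@V[:,0]).max())
# red bar
hh=hsv[:,:,0]; r=((hh<6)|(hh>174))&(hsv[:,:,1]>180)&(hsv[:,:,2]>120); r[:,:210]=0;r[:,275:]=0;r[:185]=0;r[320:]=0
q=P[r]; print('red',len(q),np.median(q[:,2])); z=np.median(q[:,2]); q=q[abs(q[:,2]-z)<.006]
rect=cv2.minAreaRect(q[:,:2].astype(np.float32)); print(rect, q.mean(0))
k=r.astype(np.uint8); uv=np.argwhere(r)[:,::-1]; X=ray(c,uv,.054); rect=cv2.minAreaRect(X[:,:2].astype(np.float32)); print('ray',rect); print(cv2.boxPoints(rect))
# high things on rack
m=(P[:,:,2]>.07); m[:,:210]=0;m[:,280:]=0;m[:185]=0;m[320:]=0
n,l,st,cc=cv2.connectedComponentsWithStats(m.astype(np.uint8))
for i in range(1,n): 
    q=P[l==i]; print(st[i],cc[i],q.mean(0),q.min(0),q.max(0))
E
```

```text
table -6.4392188516621e-06
[ 15 120 195] [ 0.54312516 -0.14938964  0.05077444]
[ 15 120 197] [ 0.33258811 -0.10808141  0.01919188]
[ 15 119 170] [ 0.34891469 -0.29650687  0.01652313]
n 967
[ 0.54353312 -0.14965663  0.04897093] [-0.92101317  0.38953143] 157.07465311695705 -0.1014423027329469 0.097730979912692 0.05678550917460595 -0.011592889979738093 0.012364264472672097
red 1161 0.05381355769056058
((0.5618128180503845, 0.14295567572116852), (0.03242188319563866, 0.2477881759405136), 86.32086944580078) [0.54533395 0.14449163 0.05385579]
ray ((0.5617462992668152, 0.14282551407814026), (0.032590653747320175, 0.2477920800447464), 86.42028045654297)
[[0.43707457 0.13429771]
 [0.68438315 0.11882626]
 [0.68641806 0.15135331]
 [0.43910944 0.16682477]]
[232 197  20  13 201] [241.46766169 202.10447761] [0.66047575 0.13541316 0.09832867] [0.65034773 0.11666807 0.07010018] [0.67146328 0.15554924 0.1064403 ]
[242 209   1   1   1] [242. 209.] [ 0.48072372 -0.00548993  1.18154582] [ 0.48072372 -0.00548993  1.18154582] [ 0.48072372 -0.00548993  1.18154582]
[277 221   1   1   1] [277. 221.] [ 0.4807
[... 3845 characters left out ...]
8072372 -0.00548993  1.18154582] [ 0.48072372 -0.00548993  1.18154582] [ 0.48072372 -0.00548993  1.18154582]
[275 310   1   1   1] [275. 310.] [ 0.48072372 -0.00548993  1.18154582] [ 0.48072372 -0.00548993  1.18154582] [ 0.48072372 -0.00548993  1.18154582]
[215 313   1   1   1] [215. 313.] [ 0.48072372 -0.00548993  1.18154582] [ 0.48072372 -0.00548993  1.18154582] [ 0.48072372 -0.00548993  1.18154582]
[224 312   1   1   1] [224. 312.] [ 0.48072372 -0.00548993  1.18154582] [ 0.48072372 -0.00548993  1.18154582] [ 0.48072372 -0.00548993  1.18154582]
[252 314   1   1   1] [252. 314.] [ 0.48072372 -0.00548993  1.18154582] [ 0.48072372 -0.00548993  1.18154582] [ 0.48072372 -0.00548993  1.18154582]
```

View pics/crop1.png

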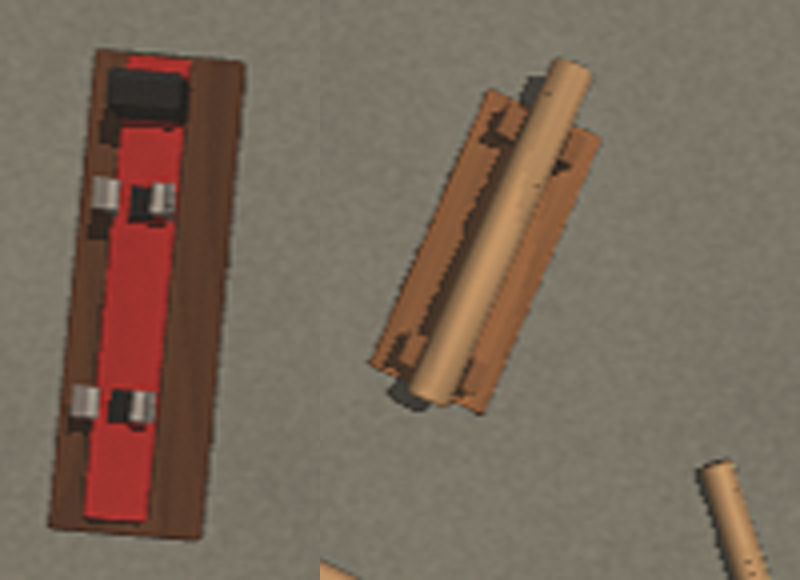

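The crop confirms it: the dowel in the rest measures 199 × 24 mm, with its top at 52 mm. The loose ones are shorter and thinner. The rack's clip and bar x estimates differ by about 4 mm, so I'll check against the side view and a closer wrist view on the way.

```bash
cat >> h.py <<'E'
from scipy.spatial.transform import Rotation as Ro
def pose(o): return np.array(o['tool_pos']),Ro.from_euler('xyz',o['ee_rot'])
def go(o,p,yaw):
    p0,r0=pose(o); d=r0.inv().apply(np.array(p)-p0); rt=Ro.from_euler('xyz',[np.pi,0,yaw])
    rv=(r0.inv()*rt).as_rotvec(); print('shift',np.round(d/.1,3),'turn',np.round(rv/(np.pi/2),4))
E
python3 - <<'E'
from bench import robot
from h import *
o=robot.get_obs(); c=robot.camera_params('wrist'); p,r=pose(o)
cw=-c['R'].T@c['t']; print('cam in tool',r.inv().apply(cw-p)); print('view dir tool',r.inv().apply(c['R'][2]), r.inv().apply(c['R'][0])); print(c['mtx'])
go(o,[.56,.14,.40],np.radians(176.4)); go(o,[.56,.14,.40],np.radians(157.07))
# side check
im=cv2.imread('pics/side0.png'); cs=cam('side'); d=np.load('pics/side0.npy')
v,u=np.mgrid[0:480,0:640]; P=deproj(cs,np.c_[u.ravel(),v.ravel()],d.ravel()).reshape(480,640,3)
hsv=cv2.cvtColor(im,cv2.COLOR_BGR2HSV);hh=hsv[:,:,0]
r=((hh<6)|(hh>174))&(hsv[:,:,1]>180)&(hsv[:,:,2]>120)&(abs(P[:,:,2]-.054)<.005)&(P[:,:,1]<.2)
q=P[r]; rect=cv2.minAreaRect(q[:,:2].astype(np.float32)); print(len(q),rect,cv2.boxPoints(rect))
m=(P[:,:,2]>.085)&(P[:,:,2]<.11)&(abs(P[:,:,0]-.56)<.14)&(abs(P[:,:,1]-.14)<.05)
n,l,st,cc=cv2.connectedComponentsWithStats(m.astype(np.uint8))
for i in range(1,n):
    q=P[l==i]; 
    if len(q)>5: print(cc[i],np.percentile(q,[3,50,97],axis=0).round(4).tolist())
E
```

```text
cam in tool [0.07260771 0.00168014 0.01976697]
view dir tool [-2.52365937e-01 -6.47839837e-05  9.67631867e-01] [-1.20962165e-03  9.99999238e-01 -2.48527746e-04]
[[403.47662521   0.         316.92185247]
 [  0.         403.47662521 241.36073121]
 [  0.           0.           1.        ]]
shift [-4.482 -1.862  0.039] turn [-0.0012 -0.0004 -0.2381]
shift [-4.482 -1.862  0.039] turn [-0.0012 -0.0001 -0.0233]
690 ((0.561233401298523, 0.14225271344184875), (0.04027600586414337, 0.24978001415729523), 87.30636596679688) [[0.43553498 0.12800623]
 [0.68503904 0.1162677 ]
 [0.68693185 0.15649919]
 [0.43742776 0.16823773]]
[314.35064935 179.35714286] [[0.6511, 0.1157, 0.0858], [0.6602, 0.1309, 0.1003], [0.6728, 0.1568, 0.1054]]
[291.65306122 185.65306122] [[0.5994, 0.1465, 0.089], [0.6062, 0.1539, 0.0974], [0.6166, 0.1607, 0.1029]]
[299.5        192.61764706] [[0.5963, 0.1191, 0.0866], [0.6042, 0.1241, 0.0936], [0.6114, 0.1296, 0.1016]]
[254.64285714 204.82142857] [[0.4911, 0.1529, 0.0883], [0.4989, 0.1606, 0.0964], [0.5073, 0.1667, 0.1021]]
[262.54761905 212.19047619] [[0.4891, 0.1269, 0.0855], [0.4965, 0.1313, 0.0921], [0.5056, 0.1365, 0.1011]]
```

>>> {"fn": "move_arm", "kwargs": {"increments": [[[0.6,-0.3,-0.12,0,0,0,0],[0.6,-0.6,-0.25,0,0,0,0],[0.6,-0.9,-0.37,0,0,0,-0.02]]]}}

```text
time: 0.35
tool_pos: [0.2987, 0.4261, 0.404]
ee_rot: [-3.14, -0.0, 2.739]
wrist_force: [0.6, 0.5, 1.0]
width: 0.0772
```

>>> {"fn": "move_arm", "kwargs": {"increments": [[[0.6,-0.3,-0.12,0,0,0,0],[0.6,-0.6,-0.25,0,0,0,0],[0.6,-0.9,-0.37,0,0,0,0]]]}}

```text
time: 0.6
tool_pos: [0.3673, 0.3559, 0.4042]
ee_rot: [-3.141, -0.0, 2.737]
wrist_force: [0.4, 0.4, 0.1]
width: 0.0584
```

>>> {"fn": "move_arm", "kwargs": {"increments": [[[0.6,-0.3,-0.12,0,0,0,0],[0.6,-0.6,-0.25,0,0,0,0],[0.6,-0.9,-0.37,0,0,0,0]]]}}

```text
time: 0.85
tool_pos: [0.4356, 0.2864, 0.4042]
ee_rot: [-3.141, -0.001, 2.736]
wrist_force: [0.5, -0.3, 0.5]
width: 0.0569
```

>>> {"fn": "move_arm", "kwargs": {"increments": [[[0.6,-0.3,-0.12,0,0,0,0],[0.6,-0.6,-0.25,0,0,0,0],[0.6,-0.9,-0.37,0,0,0,0],[0.6,-0.9,-0.37,0,0,0,0],[0.6,-0.9,-0.37,0,0,0,0]]]}}

```text
time: 1.27
tool_pos: [0.5038, 0.217, 0.4037]
ee_rot: [-3.141, -0.002, 2.733]
wrist_force: [-0.4, 0.9, -0.7]
width: 0.0567
```

Run:
```python
from bench import robot
from h import *
o=robot.get_obs(); c=robot.camera_params('wrist'); np.savez('pics/wristcam.npz',**c)
p,d=robot.snapshot('wrist'); cv2.imwrite('pics/w0.png',p[:,:,::-1])
cw=cam('wrist'); v,u=np.mgrid[0:480,0:640]; P=deproj(cw,np.c_[u.ravel(),v.ravel()],d.ravel()).reshape(480,640,3); np.save('pics/Pw.npy',P)
m=(P[:,:,2]>.085)&(P[:,:,2]<.11)&(abs(P[:,:,0]-.56)<.14)&(abs(P[:,:,1]-.14)<.05)
n,l,st,cc=cv2.connectedComponentsWithStats(m.astype(np.uint8))
for i in range(1,n):
    q=P[l==i]
    if len(q)>15: print(cc[i],np.percentile(q,[2,50,98],axis=0).round(4).tolist())
im=p[:,:,::-1];hsv=cv2.cvtColor(np.ascontiguousarray(im),cv2.COLOR_BGR2HSV);hh=hsv[:,:,0]
r=((hh<6)|(hh>174))&(hsv[:,:,1]>180)&(hsv[:,:,2]>120)&(abs(P[:,:,2]-.054)<.005)&(P[:,:,1]<.2)
q=P[r];
if len(q): print(cv2.boxPoints(cv2.minAreaRect(q[:,:2].astype(np.float32))),np.median(q[:,2]))
go(o,[.54,-.15,.40],np.radians(157.07))
```

```text
[246.57425743 261.68646865] [[0.4922, 0.1572, 0.0889], [0.4995, 0.1625, 0.0952], [0.508, 0.169, 0.1009]]
[211.34375    274.48214286] [[0.4906, 0.128, 0.0899], [0.4982, 0.1335, 0.0952], [0.5063, 0.1402, 0.1008]]
[294.31578947 372.50526316] [[0.5995, 0.1512, 0.0853], [0.6004, 0.1565, 0.0934], [0.6041, 0.1619, 0.1004]]
[305.09416667 442.485     ] [[0.652, 0.1203, 0.0874], [0.6603, 0.1395, 0.1007], [0.672, 0.1577, 0.1022]]
[[0.4375395  0.13457118]
 [0.63085574 0.1234795 ]
 [0.63283885 0.15804268]
 [0.43952256 0.16913436]] 0.05405976457064301
shift [-1.79  -3.224  0.037] turn [-0.0007 -0.0011 -0.0053]
```

View pics/w0.png

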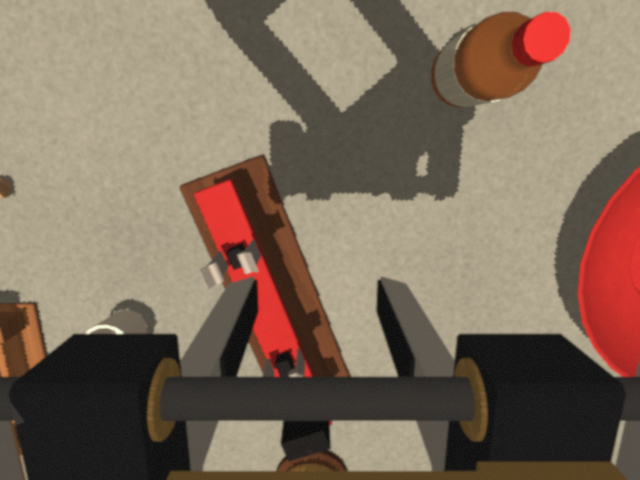

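The wrist view shows the near clip's fingers at (246,262) and (211,274), with the cup at the bottom near (305,440). All views agree on the clips, giving seat ≈ (0.5655, 0.1423) and yaw ≈ -3.5°. Next I'll move over the pin.

>>> {"fn": "move_arm", "kwargs": {"increments": [[[0.6,-0.15,-0.27,0,0,0,0],[0.6,-0.3,-0.54,0,0,0,0],[0.6,-0.45,-0.82,0,0,0,0]]]}}

```text
time: 1.57
tool_pos: [0.5111, 0.126, 0.4046]
ee_rot: [3.141, -0.001, 2.74]
wrist_force: [0.5, 0.5, 0.2]
width: 0.0563
```

>>> {"fn": "move_arm", "kwargs": {"increments": [[[0.6,-0.15,-0.27,0,0,0,0],[0.6,-0.3,-0.54,0,0,0,0],[0.6,-0.45,-0.82,0,0,0,0]]]}}

```text
time: 1.82
tool_pos: [0.5202, 0.0324, 0.4048]
ee_rot: [3.141, -0.0, 2.739]
wrist_force: [-0.2, -0.1, 0.5]
width: 0.0564
```

>>> {"fn": "move_arm", "kwargs": {"increments": [[[0.6,-0.15,-0.27,0,0,0,0],[0.6,-0.3,-0.54,0,0,0,0],[0.6,-0.45,-0.82,0,0,0,0]]]}}

```text
time: 2.07
tool_pos: [0.5295, -0.0607, 0.4048]
ee_rot: [3.141, -0.0, 2.739]
wrist_force: [0.6, 0.5, 0.3]
width: 0.0562
```

>>> {"fn": "move_arm", "kwargs": {"increments": [[[0.6,-0.15,-0.27,0.2,0,0,0],[0.6,-0.3,-0.54,0.4,0,0,0],[0.6,-0.45,-0.8,0.6,0,0,0],[0.6,-0.45,-0.8,0.6,0,0,0],[0.6,-0.45,-0.8,0.6,0,0,0]]]}}

```text
time: 2.48
tool_pos: [0.5394, -0.1519, 0.3428]
ee_rot: [3.141, -0.004, 2.736]
wrist_force: [0.9, -0.4, 0.6]
width: 0.0567
```

```bash
cat > pinw.py <<'E'
from bench import robot
from h import *
o=robot.get_obs(); c=robot.camera_params('wrist'); np.savez('pics/wristcam.npz',**c)
p,d=robot.snapshot('wrist'); cv2.imwrite('pics/w1.png',p[:,:,::-1])
cw=cam('wrist'); v,u=np.mgrid[0:480,0:640]; P=deproj(cw,np.c_[u.ravel(),v.ravel()],d.ravel()).reshape(480,640,3); np.save('pics/Pw1.npy',P)
m=(P[:,:,2]>.043)&(P[:,:,2]<.06)&(abs(P[:,:,0]-.545)<.12)&(abs(P[:,:,1]+.15)<.06)
n,l,st,cc=cv2.connectedComponentsWithStats(m.astype(np.uint8))
i=1+np.argmax(st[1:,4]); q=P[l==i]; xy=q[:,:2].astype(np.float32)
print('comps',[(s[4]) for s in st[1:] if s[4]>100],st[i])
r=cv2.minAreaRect(xy); print(r,cv2.boxPoints(r).round(4).tolist(),np.percentile(q[:,2],[50,99]))
vx,vy,x0,y0=cv2.fitLine(xy,cv2.DIST_L2,0,.01,.01).ravel(); print('line',vx,vy,x0,y0,np.degrees(np.arctan2(vy,vx)))
print(o['time'],o['tool_pos'],o['ee_rot'],o['wrist_force'])
E
python3 pinw.py
```

```text
comps [np.int32(8477)] [ 304  105   35  272 8477]
((0.5468816757202148, -0.14913786947727203), (0.02300642430782318, 0.1989259421825409), 67.12130737304688) [[0.45080000162124634, -0.12110000103712082], [0.6340000033378601, -0.19840000569820404], [0.6430000066757202, -0.17720000445842743], [0.45969998836517334, -0.09989999979734421]] [0.05044425 0.0530459 ]
line 0.92116433 -0.38917378 0.5384465 -0.14568904 -22.9031
2.4833 [ 0.53942572 -0.15193938  0.34278334] [ 3.14079282 -0.00436327  2.73550488] [ 0.91784812 -0.42521546  0.62091485]
```

View pics/w1.png

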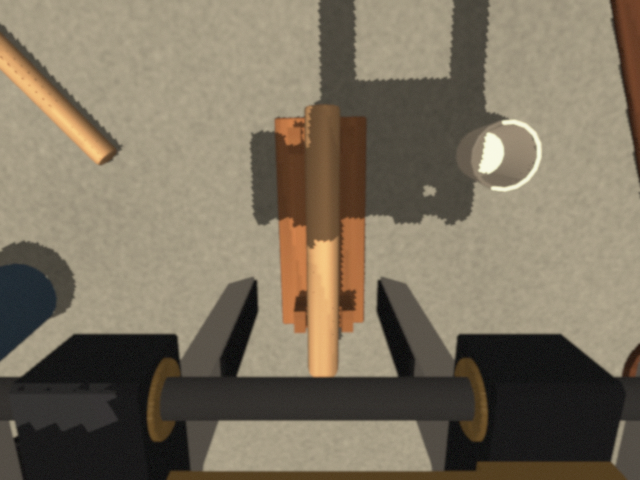

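The wrist view shows the pin from (322,105) to (323,375) with the fingers straddling it, and the sake cup clear at (505,155). The measured length of 198.9 mm fits. I'll grasp 6 mm towards the cup end so the hand sits midway between the clips when pressing.

Run:
```python
from bench import robot
from h import *
go(robot.get_obs(),[.5515,-.152,.22],np.radians(157.1))
```

```text
shift [-0.113  0.037  1.244] turn [ 0.0007 -0.0009 -0.0031]
```

>>> {"fn": "move_arm", "kwargs": {"increments": [[[0.6,-0.06,0.02,0.2,0,0,-0.003],[0.6,-0.113,0.037,0.4,0,0,-0.003],[0.6,-0.113,0.037,0.62,0,0,-0.003],[0.6,-0.113,0.037,0.62,0,0,-0.003]]]}}

```text
time: 2.87
tool_pos: [0.551, -0.1507, 0.2795]
ee_rot: [3.141, -0.006, 2.744]
wrist_force: [-0.3, 0.3, -0.7]
width: 0.0564
```

Run:
```python
from bench import robot
from h import *
o=robot.get_obs();print(o['tool_pos'],o['ee_rot'],o['wrist_force'])
go(o,[.5515,-.152,.22],np.radians(157.1))
```

```text
[ 0.55095367 -0.15067562  0.2794624 ] [ 3.14099386 -0.00644462  2.7440329 ] [-0.3225349   0.27700839 -0.70102622]
shift [-0.014 -0.01   0.595] turn [ 0.0004 -0.0041  0.0013]
```

>>> {"fn": "move_arm", "kwargs": {"increments": [[[0.6,-0.01,-0.01,0.3,0,0,0],[0.6,-0.01,-0.01,0.58,0,0,0],[0.6,-0.01,-0.01,0.595,0,0,0],[0.6,-0.01,-0.01,0.595,0,0,0]]]}}

```text
time: 3.2
tool_pos: [0.552, -0.1533, 0.2234]
ee_rot: [3.141, -0.002, 2.743]
wrist_force: [-0.3, -0.3, -1.3]
width: 0.0567
```

Run:
```python
from bench import robot
from h import *
o=robot.get_obs();print(o['tool_pos'],o['ee_rot'],o['wrist_force'])
go(o,[.5515,-.152,.22],np.radians(157.1))
```

```text
[ 0.55203079 -0.15327035  0.22335763] [ 3.14124312e+00 -2.02192227e-03  2.74266460e+00] [-0.28898106 -0.25839519 -1.31931661]
shift [0.01  0.01  0.034] turn [ 0.0002 -0.0013  0.0005]
```

>>> {"fn": "move_arm", "kwargs": {"increments": [[[0.6,0.005,0.01,0,0,0,0],[0.6,0.005,0.01,0,0,0,0],[0.1,0.005,0.01,0,0,0,0],[0.1,0.005,0.01,0,0,0,0],[0.1,0.005,0.01,0,0,0,0],[0.1,0.005,0.01,0,0,0,0],[0.1,0.005,0.01,0,0,0,0],[0.1,0.005,0.01,0,0,0,0]]]}}

```text
time: 3.87
tool_pos: [0.5521, -0.1536, 0.2233]
ee_rot: [3.141, 0.0, 2.741]
wrist_force: [-0.8, -0.3, 1.1]
width: 0.0234
```

Run:
```python
from bench import robot
o=robot.get_obs();print(o['tool_pos'],o['ee_rot'],o['wrist_force'],o['width'])
```

```text
[ 0.55207316 -0.15360989  0.22325985] [3.14138600e+00 1.09139993e-04 2.74072127e+00] [-0.75579808 -0.28699366  1.14038162] 0.02342734037971461
```

Gripped, with the width at 23.4 mm. Lifting to check the hold.

>>> {"fn": "move_arm", "kwargs": {"increments": [[[0.1,0,0,-0.15,0,0,0],[0.1,0,0,-0.4,0,0,0],[0.1,0,0,-0.7,0,0,0],[0.1,0,0,-0.95,0,0,0],[0.1,0,0,-0.95,0,0,0],[0.1,0,0,-0.95,0,0,0]]]}}

```text
time: 4.37
tool_pos: [0.5524, -0.1537, 0.3198]
ee_rot: [3.141, 0.004, 2.741]
wrist_force: [-0.8, -0.4, -1.5]
width: 0.0229
```

Run:
```python
from bench import robot
from h import *
o=robot.get_obs();print(o['time'],o['tool_pos'],o['ee_rot'],o['wrist_force'],o['width'])
go(o,[.5515,.1432,.318],np.radians(176.45))
```

```text
4.3667 [ 0.55238869 -0.15369259  0.31980169] [3.14139836 0.00380143 2.74085651] [-0.81121549 -0.38448839 -1.53692822] 0.022905069010483222
shift [1.166 2.73  0.014] turn [-0.0003  0.0024 -0.2157]
```

>>> {"fn": "move_arm", "kwargs": {"increments": [[[0.1,0.1,0.23,0,0,0,0],[0.1,0.2,0.46,0,0,0,0],[0.1,0.3,0.69,0,0,0,0],[0.1,0.39,0.91,0,0,0,0]]]}}

```text
time: 4.7
tool_pos: [0.5509, -0.0535, 0.3151]
ee_rot: [-3.141, -0.005, 2.74]
wrist_force: [0.3, 0.2, -0.8]
width: 0.0235
```

>>> {"fn": "move_arm", "kwargs": {"increments": [[[0.1,0.1,0.23,0,0,0,0],[0.1,0.2,0.46,0,0,0,0],[0.1,0.3,0.69,0,0,0,0],[0.1,0.39,0.91,0,0,0,0]]]}}

```text
time: 5.03
tool_pos: [0.5504, 0.0458, 0.3152]
ee_rot: [-3.14, -0.005, 2.741]
wrist_force: [0.1, 0.5, -0.5]
width: 0.0236
```

>>> {"fn": "move_arm", "kwargs": {"increments": [[[0.1,0.1,0.23,0,0,0,-0.05],[0.1,0.2,0.46,0,0,0,-0.1],[0.1,0.3,0.69,0,0,0,-0.15],[0.1,0.39,0.9,0,0,0,-0.2],[0.1,0.39,0.9,0,0,0,-0.216],[0.1,0.39,0.9,0,0,0,-0.216],[0.1,0.39,0.9,0,0,0,-0.216]]]}}

```text
time: 5.62
tool_pos: [0.55, 0.1426, 0.3158]
ee_rot: [-3.14, -0.004, 3.08]
wrist_force: [0.6, -0.3, -0.7]
width: 0.023
```

```bash
cat > look.py <<'E'
import sys
from bench import robot
from h import *
tag=sys.argv[1]
o=robot.get_obs();print(o['time'],o['tool_pos'],o['ee_rot'],o['wrist_force'],o['width'])
go(o,[.5515,.1432,.308],np.radians(176.45))
for n in ['side','top']:
    p,d=robot.snapshot(n); im=np.ascontiguousarray(p[:,:,::-1]); c=cam(n)
    np.save(f'pics/{n}{tag}.npy',d); cv2.imwrite(f'pics/{n}{tag}.png',im)
    (a,b)=((130,220),(130,270)) if n=='side' else ((180,300),(180,340))
    uv=proj(c,[[.5655,.1423,.08]])[0].astype(int)
    cr=im[max(uv[1]-80,0):uv[1]+70,max(uv[0]-100,0):uv[0]+100]; cv2.imwrite(f'pics/{n}{tag}c.png',cv2.resize(cr,(800,600),interpolation=cv2.INTER_CUBIC))
    v,u=np.mgrid[0:480,0:640]; P=deproj(c,np.c_[u.ravel(),v.ravel()],d.ravel()).reshape(480,640,3)
    hsv=cv2.cvtColor(im,cv2.COLOR_BGR2HSV)
    m=(hsv[:,:,0]>8)&(hsv[:,:,0]<22)&(hsv[:,:,1]>60)&(abs(P[:,:,0]-.55)<.15)&(abs(P[:,:,1]-.143)<.035)&(P[:,:,2]>.05)&(P[:,:,2]<.17)
    q=P[m]
    if len(q)>30:
        ux=np.array([.998,-.062]); s=(q[:,:2]-[.5655,.1423])@ux; t=(q[:,:2]-[.5655,.1423])@np.array([.062,.998])
        print(n,len(q),'s',np.percentile(s,[1,99]).round(4),'t lo/hi s:',np.median(t[s<-.05]).round(4),np.median(t[s>.03]).round(4),'ztop lo/hi',np.percentile(q[s<-.05,2],90).round(4),np.percentile(q[s>.03,2],90).round(4))
E
python3 look.py a
```

```text
5.6167 [0.54996775 0.14259391 0.31581235] [-3.14043517 -0.00392593  3.07986938] [ 0.55603262 -0.32233742 -0.68094368] 0.02296738512644924
shift [-0.015  0.007  0.078] turn [-0.0007 -0.0025  0.0002]
side 801 s [-0.1229  0.0912] t lo/hi s: -0.0091 -0.0111 ztop lo/hi 0.1466 0.1445
top 287 s [-0.1222  0.1025] t lo/hi s: 0.0018 -0.017 ztop lo/hi 0.146 0.1404
```

View pics/sideac.png

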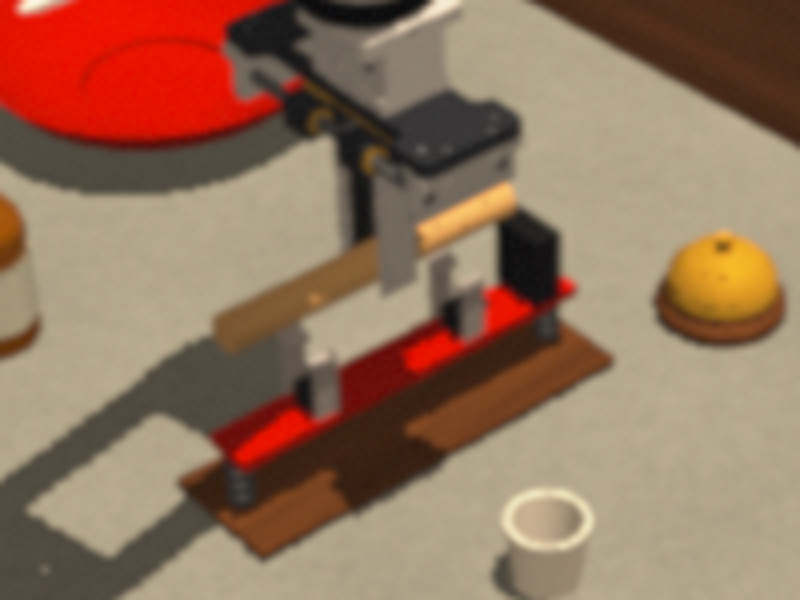

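View pics/topac.png

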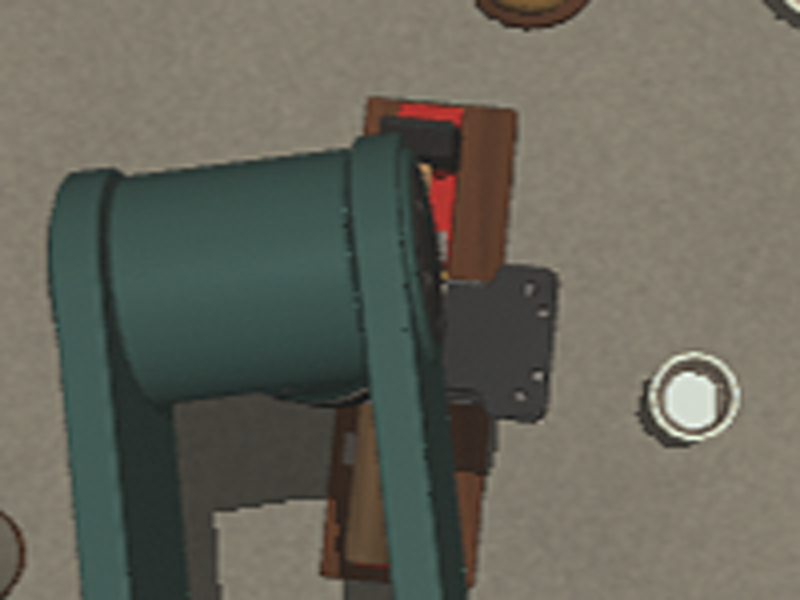

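The side view shows the pin held level above both clips and clear of the cup. Measured by depth, its low end gives a centre 22.5 mm short of the seat. I'll nudge it and come down to just above the beads.

>>> {"fn": "move_arm", "kwargs": {"increments": [[[0.1,-0.015,0.007,0.07,0,0,0],[0.1,-0.015,0.007,0.15,0,0,0],[0.1,-0.015,0.007,0.24,0,0,0],[0.1,-0.015,0.007,0.24,0,0,0],[0.1,-0.015,0.007,0.24,0,0,0]]]}}

```text
time: 6.13
tool_pos: [0.5516, 0.1429, 0.2927]
ee_rot: [-3.141, -0.003, 3.08]
wrist_force: [-0.1, 0.0, -1.2]
width: 0.0232
```

```bash
python3 look.py b
```

```text
6.1333 [0.55163266 0.14286831 0.29267876] [-3.14107566e+00 -2.73980257e-03  3.07973254e+00] [-0.09141191  0.00388557 -1.196333  ] 0.02317937311617828
shift [ 0.002  0.003 -0.153] turn [-0.0003 -0.0017  0.0001]
side 774 s [-0.1208  0.098 ] t lo/hi s: -0.0087 -0.01 ztop lo/hi 0.1234 0.1203
top 292 s [-0.1203  0.1008] t lo/hi s: 0.0024 -0.0169 ztop lo/hi 0.1236 0.117
```

View pics/sidebc.png

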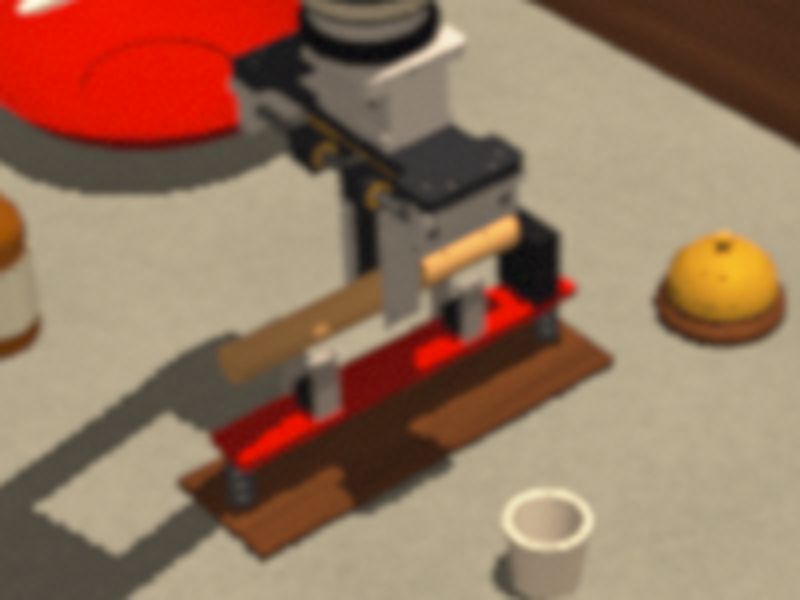

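>>> {"fn": "move_arm", "kwargs": {"increments": [[[0.1,0,0,0.04,0,0,0],[0.1,0,0,0.08,0,0,0],[0.1,0,0,0.08,0,0,0]]]}}

```text
time: 6.48
tool_pos: [0.5518, 0.1432, 0.2854]
ee_rot: [3.142, -0.001, 3.08]
wrist_force: [0.0, -0.5, -1.0]
width: 0.0234
```

>>> {"fn": "move_arm", "kwargs": {"increments": [[[0.1,0,0,0.02,0,0,0],[0.1,0,0,0.04,0,0,0],[0.1,0,0,0.04,0,0,0]]]}}

```text
time: 6.73
tool_pos: [0.5521, 0.1435, 0.2824]
ee_rot: [3.14, 0.001, 3.08]
wrist_force: [0.3, 1.7, 2.2]
width: 0.0234
```

>>> {"fn": "move_arm", "kwargs": {"increments": [[[0.1,0,0,0.02,0,0,0],[0.1,0,0,0.04,0,0,0],[0.1,0,0,0.04,0,0,0]]]}}

```text
time: 6.98
tool_pos: [0.5522, 0.1434, 0.2785]
ee_rot: [3.141, 0.001, 3.08]
wrist_force: [-0.5, 2.8, 3.2]
width: 0.0233
```

Contact with the beads at 0.099 m, with +2.8 N sideways, so the clips lie a bit further towards +y. I'll shift about 1 mm that way and carry on pressing.

>>> {"fn": "move_arm", "kwargs": {"increments": [[[0.1,0,0.01,0,0,0,0],[0.1,0,0.01,0.02,0,0,0],[0.1,0,0.01,0.02,0,0,0]]]}}

```text
time: 7.23
tool_pos: [0.5522, 0.1441, 0.2764]
ee_rot: [-3.141, 0.001, 3.08]
wrist_force: [1.6, -0.1, 3.1]
width: 0.0232
```

>>> {"fn": "move_arm", "kwargs": {"increments": [[[0.1,0,0,0.02,0,0,0],[0.1,0,0,0.04,0,0,0],[0.1,0,0,0.04,0,0,0]]]}}

```text
time: 7.48
tool_pos: [0.5523, 0.144, 0.2727]
ee_rot: [-3.142, 0.001, 3.08]
wrist_force: [0.2, 0.5, 6.1]
width: 0.0238
```

>>> {"fn": "move_arm", "kwargs": {"increments": [[[0.1,0,0,0.015,0,0,0],[0.1,0,0,0.03,0,0,0],[0.1,0,0,0.03,0,0,0]]]}}

```text
time: 7.73
tool_pos: [0.5523, 0.144, 0.2702]
ee_rot: [3.142, 0.002, 3.08]
wrist_force: [-0.7, -0.1, 7.6]
width: 0.0231
```

>>> {"fn": "move_arm", "kwargs": {"increments": [[[0.1,0,0,0.01,0,0,0],[0.1,0,0,0.02,0,0,0],[0.1,0,0,0.02,0,0,0]]]}}

```text
time: 7.98
tool_pos: [0.5524, 0.1441, 0.2686]
ee_rot: [3.141, 0.002, 3.08]
wrist_force: [-1.1, 0.3, 8.2]
width: 0.023
```

>>> {"fn": "move_arm", "kwargs": {"increments": [[[0.1,0,0,0.01,0,0,0],[0.1,0,0,0.02,0,0,0],[0.1,0,0,0.02,0,0,0]]]}}

```text
time: 8.23
tool_pos: [0.5524, 0.144, 0.2668]
ee_rot: [3.141, 0.003, 3.08]
wrist_force: [0.5, -0.2, 9.4]
width: 0.0233
```

>>> {"fn": "move_arm", "kwargs": {"increments": [[[0.1,0,0,0.01,0,0,0],[0.1,0,0,0.02,0,0,0],[0.1,0,0,0.02,0,0,0]]]}}

```text
time: 8.48
tool_pos: [0.5525, 0.144, 0.2652]
ee_rot: [3.141, 0.003, 3.08]
wrist_force: [-1.4, -0.5, 10.6]
width: 0.0236
```

>>> {"fn": "move_arm", "kwargs": {"increments": [[[0.1,0,0,0.01,0,0,0],[0.1,0,0,0.015,0,0,0],[0.1,0,0,0.015,0,0,0]]]}}

```text
time: 8.73
tool_pos: [0.5526, 0.144, 0.2639]
ee_rot: [3.141, 0.003, 3.08]
wrist_force: [-1.0, 0.4, 10.7]
width: 0.0231
```

>>> {"fn": "move_arm", "kwargs": {"increments": [[[0.1,0,0,0.01,0,0,0],[0.1,0,0,0.015,0,0,0],[0.1,0,0,0.015,0,0,0]]]}}

```text
time: 8.98
tool_pos: [0.5526, 0.144, 0.2626]
ee_rot: [3.141, 0.004, 3.08]
wrist_force: [-1.0, 1.0, 10.5]
width: 0.0234
```

>>> {"fn": "move_arm", "kwargs": {"increments": [[[0.1,0,0,0.01,0,0,0],[0.1,0,0,0.015,0,0,0],[0.1,0,0,0.015,0,0,0]]]}}

```text
time: 9.23
tool_pos: [0.5527, 0.144, 0.2613]
ee_rot: [3.141, 0.004, 3.08]
wrist_force: [-0.5, 0.3, 11.5]
width: 0.0231
```

>>> {"fn": "move_arm", "kwargs": {"increments": [[[0.1,0,0,0.01,0,0,0],[0.1,0,0,0.015,0,0,0],[0.1,0,0,0.015,0,0,0]]]}}

```text
time: 9.48
tool_pos: [0.5528, 0.1441, 0.26]
ee_rot: [3.141, 0.005, 3.08]
wrist_force: [-1.4, -0.2, 11.5]
width: 0.0229
```

```bash
python3 look.py c | tail -3
python3 - <<'E'
from bench import robot
print(robot.get_obs()['wrist_force'],robot.get_obs()['wrist_torque'])
E
```

```text
shift [ 0.01  -0.009 -0.48 ] turn [0.0003 0.0029 0.0003]
side 728 s [-0.1185  0.0992] t lo/hi s: -0.0072 -0.0096 ztop lo/hi 0.0909 0.0868
top 278 s [-0.1181  0.0909] t lo/hi s: 0.0032 -0.0102 ztop lo/hi 0.0899 0.0839
[-0.1474218   0.81955242 12.1226065 ] [ 0.09639145  0.19540279 -0.03562627]
```

View pics/sidecc.png

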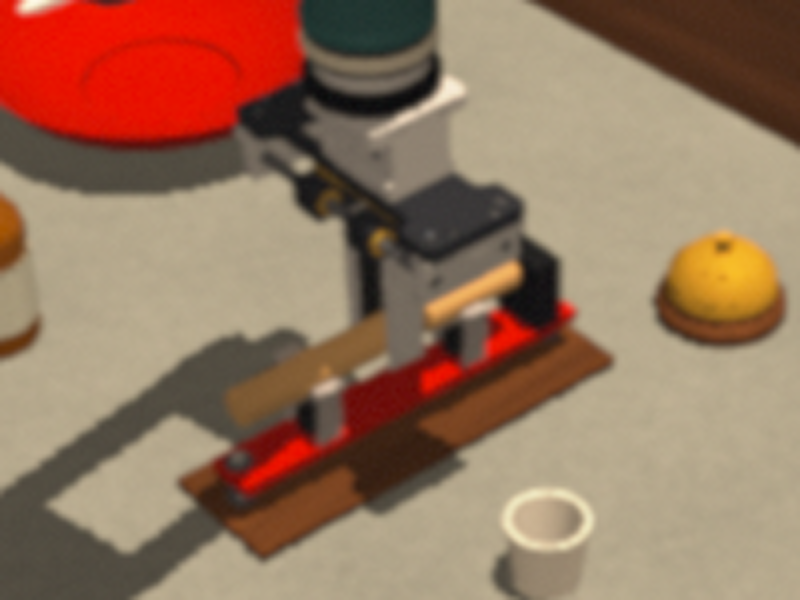

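The bar has sunk about 20 mm, both beads are spreading, and the pin is still level and short of the cup. I'll continue in small steps.

>>> {"fn": "move_arm", "kwargs": {"increments": [[[0.1,0.01,0,0.01,0,0,0],[0.1,0.01,0,0.015,0,0,0],[0.1,0.01,0,0.015,0,0,0]]]}}

```text
time: 9.83
tool_pos: [0.5522, 0.1441, 0.2589]
ee_rot: [3.141, 0.007, 3.08]
wrist_force: [0.1, 0.4, 12.0]
width: 0.0232
```

>>> {"fn": "move_arm", "kwargs": {"increments": [[[0.1,0,0,0.01,0,0,0],[0.1,0,0,0.015,0,0,0],[0.1,0,0,0.015,0,0,0]]]}}

```text
time: 10.08
tool_pos: [0.5518, 0.144, 0.2561]
ee_rot: [3.141, 0.004, 3.08]
wrist_force: [1.2, 0.8, 4.5]
width: 0.0232
```

The force dropped from 12 N to 4.5 N, which is the snap. I'll stop pressing, ease up 5 mm and look.

>>> {"fn": "move_arm", "kwargs": {"increments": [[[0.1,0,0,-0.025,0,0,0],[0.1,0,0,-0.05,0,0,0],[0.1,0,0,-0.05,0,0,0]]]}}

```text
time: 10.33
tool_pos: [0.5518, 0.1441, 0.2599]
ee_rot: [3.141, 0.003, 3.08]
wrist_force: [5.1, 0.8, 1.6]
width: 0.0235
```

```bash
python3 look.py d
```

```text
10.3333 [0.55179435 0.14408453 0.25992784] [3.14144304 0.00349433 3.08015172] [5.11951543 0.75127302 1.58799072] 0.0234639630405902
shift [ 0.001 -0.009 -0.481] turn [0.0001 0.0022 0.0003]
side 662 s [-0.1188  0.0973] t lo/hi s: -0.006 -0.0106 ztop lo/hi 0.0942 0.0917
top 290 s [-0.1188  0.1018] t lo/hi s: 0.003 -0.0111 ztop lo/hi 0.094 0.0911
```

View pics/sidedc.png

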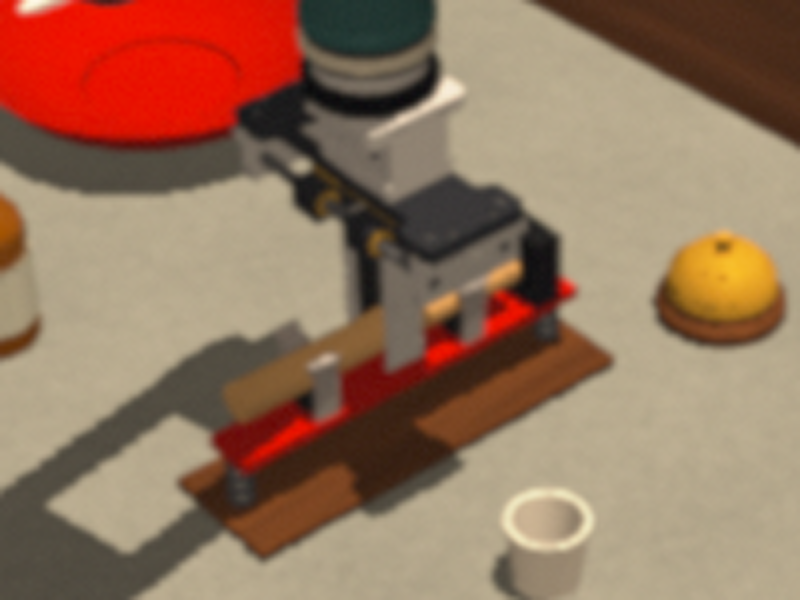

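Both clips have closed round the pin, with its low end at s = -118.8 mm (centre about 19 mm short) and the bar back up. Now I'll slide it towards the cup.

>>> {"fn": "move_arm", "kwargs": {"increments": [[[0.1,-0.025,0,0,0,0,0],[0.1,-0.05,0,0,0,0,0],[0.1,-0.075,0,0,0,0,0],[0.1,-0.1,0,0,0,0,0],[0.1,-0.1,0,0,0,0,0]]]}}

```text
time: 10.85
tool_pos: [0.5597, 0.1438, 0.2574]
ee_rot: [-3.141, -0.008, 3.081]
wrist_force: [-4.4, 1.7, 2.6]
width: 0.0234
```

```bash
python3 look.py e
```

```text
10.85 [0.55971023 0.14376085 0.25742692] [-3.14089377 -0.00771403  3.08052248] [-4.35174377  1.65953568  2.55237823] 0.023394008555737415
shift [ 0.086 -0.011 -0.505] turn [-0.0004 -0.0049  0.0006]
side 681 s [-0.1132  0.0988] t lo/hi s: -0.0064 -0.0107 ztop lo/hi 0.0928 0.0868
top 307 s [-0.113   0.1044] t lo/hi s: 0.0021 -0.0185 ztop lo/hi 0.091 0.0972
```

>>> {"fn": "move_arm", "kwargs": {"increments": [[[0.1,-0.025,0,0,0,0,0],[0.1,-0.05,0,0,0,0,0],[0.1,-0.075,0,0,0,0,0],[0.1,-0.075,0,0,0,0,0],[0.1,-0.075,0,0,0,0,0]]]}}

```text
time: 11.37
tool_pos: [0.5676, 0.1433, 0.2581]
ee_rot: [-3.141, -0.005, 3.08]
wrist_force: [-4.5, 0.7, 2.1]
width: 0.0232
```

```bash
python3 look.py f
```

```text
11.3667 [0.56757074 0.14325335 0.25813004] [-3.14113679 -0.00453894  3.08045815] [-4.49755388  0.71252081  2.11544741] 0.023218811344651695
shift [ 0.163 -0.011 -0.498] turn [-0.0003 -0.0029  0.0005]
side 663 s [-0.1047  0.0907] t lo/hi s: -0.0062 -0.0106 ztop lo/hi 0.0931 0.0888
top 313 s [-0.1049  0.0985] t lo/hi s: 0.0013 -0.0185 ztop lo/hi 0.0922 0.0636
```

View pics/sidefc.png

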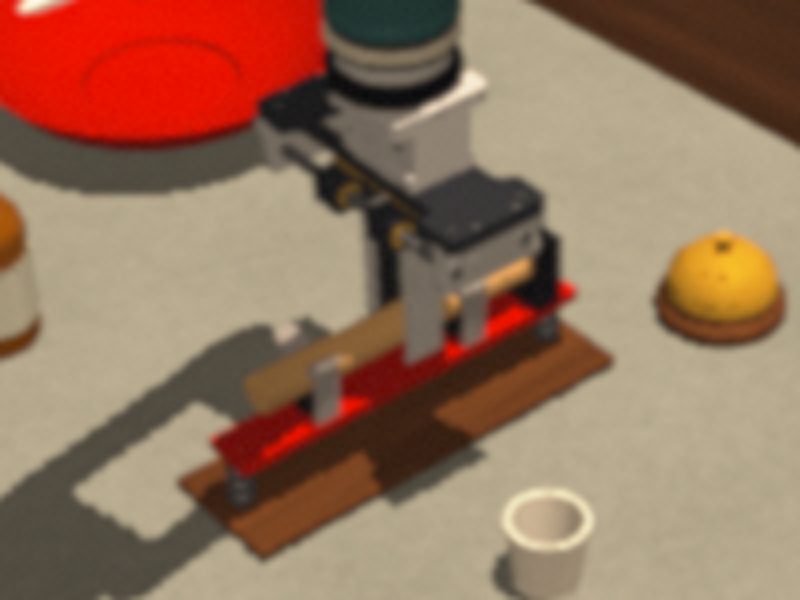

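The pin is now in the cup mouth and about 4–5 mm remain. I'll take fine steps and watch the force along the slide, which has a friction baseline of about 4.5 N.

>>> {"fn": "move_arm", "kwargs": {"increments": [[[0.1,-0.01,0,0,0,0,0],[0.1,-0.02,0,0,0,0,0],[0.1,-0.02,0,0,0,0,0]]]}}

```text
time: 11.72
tool_pos: [0.5697, 0.1431, 0.2584]
ee_rot: [-3.141, -0.003, 3.08]
wrist_force: [-4.8, 1.2, 2.0]
width: 0.0234
```

>>> {"fn": "move_arm", "kwargs": {"increments": [[[0.1,-0.01,0,0,0,0,0],[0.1,-0.01,0,0,0,0,0],[0.1,-0.01,0,0,0,0,0]]]}}

```text
time: 11.97
tool_pos: [0.5709, 0.143, 0.2586]
ee_rot: [-3.141, -0.003, 3.08]
wrist_force: [-5.4, 0.7, 2.3]
width: 0.023
```

>>> {"fn": "move_arm", "kwargs": {"increments": [[[0.1,-0.01,0,0,0,0,0],[0.1,-0.01,0,0,0,0,0],[0.1,-0.01,0,0,0,0,0]]]}}

```text
time: 12.22
tool_pos: [0.572, 0.1429, 0.2587]
ee_rot: [-3.141, -0.002, 3.08]
wrist_force: [-5.2, 1.1, 2.4]
width: 0.0232
```

>>> {"fn": "move_arm", "kwargs": {"increments": [[[0.1,-0.01,0,0,0,0,0],[0.1,-0.01,0,0,0,0,0],[0.1,-0.01,0,0,0,0,0]]]}}

```text
time: 12.47
tool_pos: [0.5731, 0.1428, 0.2588]
ee_rot: [-3.141, -0.001, 3.08]
wrist_force: [-4.8, 1.7, 2.2]
width: 0.0235
```

```bash
python3 look.py g
```

```text
12.4667 [0.57311905 0.14284486 0.2588357 ] [-3.14141414e+00 -1.45485866e-03  3.08028318e+00] [-4.78172754  1.66378163  2.23082632] 0.02349038848138694
shift [ 0.217 -0.01  -0.491] turn [-0.0001 -0.0009  0.0004]
side 636 s [-0.0984  0.0897] t lo/hi s: -0.0057 -0.0116 ztop lo/hi 0.0937 0.091
top 320 s [-0.0988  0.1004] t lo/hi s: 0.0012 -0.0187 ztop lo/hi 0.0924 0.0659
```

>>> {"fn": "move_arm", "kwargs": {"increments": [[[0.1,-0.008,0,0,0,0,0],[0.1,-0.008,0,0,0,0,0],[0.1,-0.008,0,0,0,0,0]]]}}

```text
time: 12.82
tool_pos: [0.5736, 0.1428, 0.2586]
ee_rot: [-3.141, -0.003, 3.08]
wrist_force: [-5.7, 1.2, 1.2]
width: 0.0231
```

>>> {"fn": "move_arm", "kwargs": {"increments": [[[0.1,-0.008,0,0,0,0,0],[0.1,-0.008,0,0,0,0,0],[0.1,-0.008,0,0,0,0,0]]]}}

```text
time: 13.07
tool_pos: [0.5741, 0.1428, 0.2584]
ee_rot: [-3.141, -0.004, 3.08]
wrist_force: [-8.3, 0.6, 2.2]
width: 0.0233
```

>>> {"fn": "move_arm", "kwargs": {"increments": [[[0.1,-0.006,0,0,0,0,0],[0.1,-0.006,0,0,0,0,0],[0.1,-0.006,0,0,0,0,0]]]}}

```text
time: 13.32
tool_pos: [0.5744, 0.1429, 0.2582]
ee_rot: [-3.141, -0.006, 3.08]
wrist_force: [-8.8, 0.2, 2.0]
width: 0.0234
```

```bash
python3 look.py h
python3 - <<'E'
from bench import robot
print(robot.get_obs()['wrist_force'])
E
```

```text
13.3167 [0.5744054  0.14285144 0.25819893] [-3.14114341 -0.00550203  3.08040787] [-8.78547085  0.18280478  1.95860683] 0.023361697606880793
shift [ 0.232 -0.011 -0.497] turn [-0.0003 -0.0035  0.0005]
side 645 s [-0.0981  0.0943] t lo/hi s: -0.006 -0.0115 ztop lo/hi 0.0932 0.0887
top 324 s [-0.0975  0.098 ] t lo/hi s: 0.0012 -0.0186 ztop lo/hi 0.0919 0.0655
[-8.90802757  0.40815522  2.1074904 ]
```

View pics/sidehc.png

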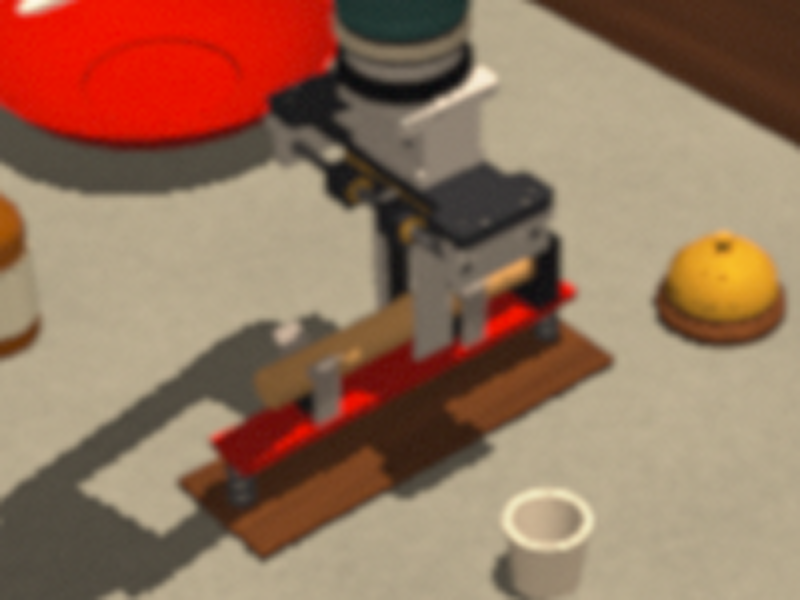

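The slide force rose from 5 N to 8.9 N and the pin stopped advancing: it has butted, about 20.5 mm after the snap position. I'll relax slightly, open and rise straight up.

>>> {"fn": "move_arm", "kwargs": {"increments": [[[0.1,0.006,0,0,0,0,0],[0.1,0.006,0,0,0,0,0],[0.5,0.006,0,0,0,0,0],[0.5,0.006,0,0,0,0,0],[0.5,0.006,0,0,0,0,0],[0.5,0.006,0,0,0,0,0],[0.5,0.006,0,0,0,0,0]]]}}

```text
time: 14.0
tool_pos: [0.5754, 0.1426, 0.2594]
ee_rot: [3.142, 0.001, 3.08]
wrist_force: [-0.3, -0.2, 0.4]
width: 0.0468
```

>>> {"fn": "move_arm", "kwargs": {"increments": [[[0.5,0,0,-0.1,0,0,0],[0.5,0,0,-0.3,0,0,0],[0.5,0,0,-0.6,0,0,0],[0.5,0,0,-0.95,0,0,0],[0.5,0,0,-0.95,0,0,0]]]}}

```text
time: 14.42
tool_pos: [0.5763, 0.1429, 0.3638]
ee_rot: [3.138, 0.015, 3.08]
wrist_force: [1.1, -0.1, 1.6]
width: 0.0472
```

>>> {"fn": "move_arm", "kwargs": {"increments": [[[0.5,0.3,0,-0.2,0,0,0],[0.5,0.6,0,-0.4,0,0,0],[0.5,0.95,0,-0.4,0,0,0],[0.5,0.95,0,-0.4,0,0,0]]]}}

```text
time: 14.75
tool_pos: [0.476, 0.149, 0.396]
ee_rot: [3.141, 0.0, 3.082]
wrist_force: [-0.2, -0.1, -0.7]
width: 0.0471
```

>>> {"fn": "move_arm", "kwargs": {"increments": [[[0.5,0.3,0.3,0,0,0,0],[0.5,0.6,0.6,0,0,0,0],[0.5,0.8,0.95,0,0,0,0],[0.5,0.8,0.95,0,0,0,0]]]}}

```text
time: 15.08
tool_pos: [0.4032, 0.2527, 0.3949]
ee_rot: [3.137, -0.0, 3.088]
wrist_force: [0.2, -1.1, 0.2]
width: 0.0469
```

```bash
python3 look.py i
```

```text
15.0833 [0.40315989 0.25270787 0.39492269] [ 3.13731602e+00 -3.84032777e-04  3.08805376e+00] [ 0.21915813 -1.06135067  0.23519156] 0.04693972554784795
shift [-1.54  -1.018  0.864] turn [ 0.0027 -0.0003  0.0054]
side 846 s [-0.0981  0.0939] t lo/hi s: -0.0055 -0.0063 ztop lo/hi 0.0968 0.0974
top 1012 s [-0.0974  0.0882] t lo/hi s: 0.0001 -0.0006 ztop lo/hi 0.0949 0.0949
```

View pics/sideic.png

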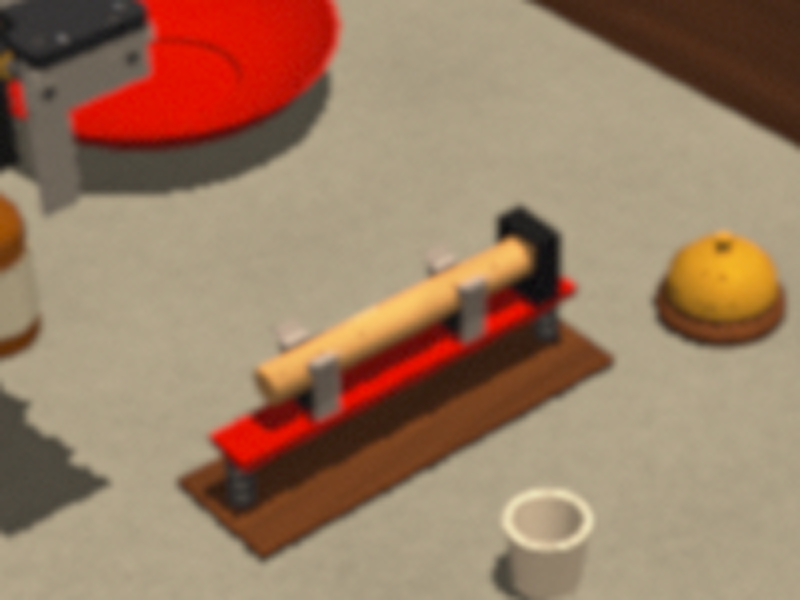

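View pics/topi.png

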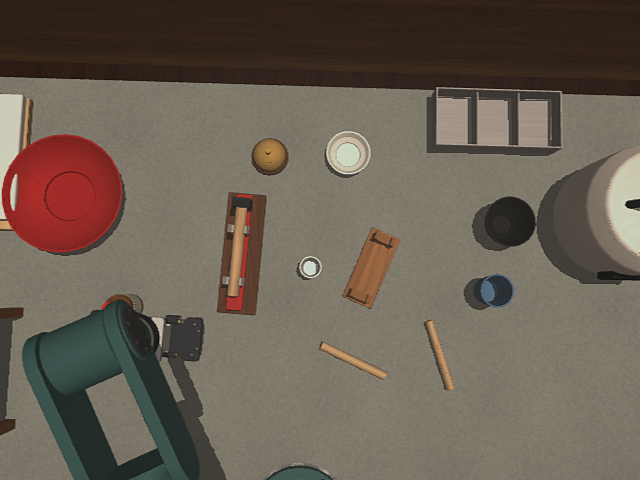

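The side view shows the pin level in both clips with its end inside the cup. In the top view the tableware stands where it was: bell (270,156), dish (348,153), sake cup (310,267), tea cup (495,290), bowl (511,221). Nothing is touching the arm, so I'm handing in.

```bash
python3 -c "
from bench import robot
print(robot.get_obs()['qvel'],robot.get_obs()['wrist_force']); print(robot.close_job())"
```

```text
[-0.05423072  0.01220198 -0.00230822 -0.00986237  0.00064937 -0.00140851] [-0.60338296 -0.44433842  0.20137284]
the job is handed in; nothing more can be done
None
```

The rolling pin is in the red clip rack, snapped into both clips and pushed up against the inside of the cup. I handed the job in at about 15 s of the 62 s allowed.

- **Pressing in:** I gripped the 200 mm pin from the rest 7 mm off its middle and pressed it into both clips with its centre about 19 mm short of the seat. The force peaked at about 12 N with the bar an estimated 20 mm down, and fell to 4.5 N at the snap. I stopped there and eased up.
- **Sliding home:** It slid at about 5 N. At 8.9 N the pin stopped advancing, which I took as the cup's end wall, and I let go.
- **Last checks:** The pin lies level, with its top at 95–97 mm against 94 mm expected. Its rear end did not move on release. The tableware I could see is where it was and the wrist force is near zero. The soy bottle was mostly hidden under the arm in the last views, but no contact force showed.
- **Disagreements:**
  - The bar's ends put the seat about 4 mm short of where the clips and cup did. I used the clips.
  - By my estimate the pin finished about 2 mm past that seat point. That is within camera error, so I went by the force rise at the cup wall.

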